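Square the stage disc of an optical bench instrument

ROBOT

A 6-joint arm with a two-finger parallel gripper is mounted at the origin on the work surface. World frame = base frame: x ahead of the robot, y to its left, z up, the work surface at z = 0. Lengths are in m, angles in degrees, forces in N, time in s.
With the tool pointing down it reaches from about 0.25 to 0.725 m from the base axis. Payload 9.7 kg.
Tool frame: the origin (TCP) lies midway between the tips of the shut fingers; the grasp point (between the pads) lies 19 mm behind it; z points along the fingers, y is the line along which they close (so a half turn about z gives the same grasp; the last joint's range is limited). The gripper opens to 85 mm and grips with 20 to 120 N. Pads are 22 mm wide; open, the fingers measure 114 mm over their backs; the gripper's body (76 mm by 85 mm) begins 54 mm behind the grasp point. The pads swing forward as they close: fully open they stand 13 mm farther back than shut.
Start: joints at [63.827, 4.979, 10.078, 95.1, 0, 90], TCP at [0.243, 0.494, 0.231] pointing down, gripper open.
Joint ranges: [-179.16, 179.16], [-48.56, 103.87], [-65.8, 70.77], [-126.05, 130.52], [-82.76, 87.17], [-180, 180]. Speed limits (degrees/s): [127.2, 127.2, 147.25, 180, 180, 180].

INTERFACE

Orientations are given as [roll, pitch, yaw] about the fixed x, y, z axes, in that order (R = Rz(yaw) Ry(pitch) Rx(roll)).
In Python, from workcell import bot gives the robot as it stands. The module is installed in compiled form; this text tells all that it offers.
- The arm moves only by the tool send_rows, never from a script. Its argument "moves" is one flat list of numbers, 7 for each row, row after row: the shift along the world's x, y, z normalised to -1 to 1, where 1 is 0.025 m, then the turn, a rotation vector about the world's x, y, z normalised to -1 to 1, where 1 is 0.15 rad, then the closure, from -1 (fully open) to 1 (shut), so that 0 is half open. A call has 1 to 8 rows; each row shifts and turns the commanded pose from where the row before left it; what a row does not reach is not made up. A row lasts 1/8 s, in which the tool goes at most 62.5 mm and 10.7 degrees, less where a joint would pass 70% of its speed; a pose out of reach is approached as far as the arm can. A call with a number of a shift or a turn outside -1 to 1 is refused whole. A call with a gripper value outside its range is refused whole. The fingers move at their own pace and stop on an object; "squeeze" is the grip in N (left out, the last holds). Time passes only in rows, so rows that do not move let the fingers close. It gives the time, the measured TCP pose, the force, the opening and the grip force at its end, in the units of the state.
- bot.get_obs(): the state, without advancing time (a new reading comes with each control period).
- bot.camera(name): name is "scene" or "top" or "wrist"; returns a dict with "color" (400x640x3 uint8, red, green, blue), "camera_matrix" (3x3 intrinsics, pixels), "D" ([k1, k2, p1, p2, k3] as OpenCV has them; the pictures are not rectified), "R" (3x3) and "t" (3): a world point X has camera coordinates R X + t. Camera axes: x right, y down, z forward; pixel columns grow to the right and rows downward; lengths in m; the calibration is good to about 2 mm. A picture is of the moment at which its call begins. There is no depth.
- bot.job_done(): hands the job in; it is judged then, once.
Trained networks look in the newest picture that a camera, given by its name, has taken for a name from the list of things; names that differ only in an ending like _2 or _b are one class to them, and where a whole thing is asked for, a point or a joint stands for the part that bears it (a point fixed in the world has none). Each returns a list of dicts, best first, with "p" (0 to 1); they miss things now and then, are a little off and sometimes report something else, mostly with a low value. They report only what shows in the picture. A call takes as long as a camera call. They do not tell look-alikes from the thing itself.
- bot.boxes_of(camera, query): "extent" ([left, top, right, bottom] in pixels, round what is visible of it).
- bot.trace(camera, query): "region" (400x640 bool, what is visible of it) and "extent" ([left, top, right, bottom] in pixels, round what is visible of it).
- bot.landmark_of(camera, query): "pixel" ([column, row] in pixels: a listed point, or the origin of a listed thing).
The state is a dict: "time": time; "q": joint angles; "qd": joint speeds; "joint_efforts": joint torques, N m; "ee_pos": TCP position; "tcp_rot": TCP orientation; "wrist_force": force on the tool from outside, world axes, zero at the start; "torque": the same for the moment, N m; "opening": finger opening in m; "grasp_force": force on a finger pad.
Only numpy, scipy, OpenCV 4.12 (cv2) and the standard library are available. Lean on these libraries where they do the work, as an engineer would, in place of code of your own. Each camera call takes 0.05 s, during which the arm holds its last target. There are 200 camera calls.

TASK

On the grey instrument, turn the flat-edged disc (its black stud is there for a fingertip) until its flat edge, marked with a red line, faces the blue alignment bar, and slide the bar up to it so that bar and flat lie flush together. Leave the disc lying in its seat, and do not disturb the other things on the bench.

Things in the scene. Friction and masses are not known exactly. Their poses are not given: they have to be found in the camera images.
- instrument: Grey painted metal base, fixed to the bench, 190 (its x) x 300 (its y) x 60 mm high. Origin: centre of its underside, z up. Its flat deck, 60 mm above the bench, carries the disc on the -y half (disc axis at x 0, y -55 mm) and the sliding bar on the +y half. The place and yaw of the instrument vary.
- disc: Aluminium disc, 140 mm diameter, 12 mm thick, 0.45 kg, lying on the deck; a hub under it (40 mm, 16 mm deep, 1.5 mm play) keeps it in place. It turns either way without end (2 to 10 N at the stud) and stays where left. A straight flat, 78 mm long, 58 mm from the centre, has a red line on top. Origin: centre of the underside; +y points to the flat. Right when its yaw equals the instrument's.
- disc_stud (a point): Centre of the top of the black finger stud with a white dot: round, 16 mm diameter, standing 28 mm above the disc's upper face (top is 40 mm above the deck), 45 mm from the disc centre on the side opposite the flat (disc -y).
- disc_flat (a point): Middle of the disc's flat edge, 8 mm above the deck. Its axes are those of the disc.
- bar (a joint): How far the bar has been pushed towards the disc (along the instrument's -y), in m: 0 fully back, about 0.045 when flush on the flat of a squared disc; it stops at about 0.033 on the round edge if the disc is not turned right. It slides with about 3 N of friction and stays where it is left.
- bar_face (a point): Middle of the blue alignment bar's face towards the disc, 8 mm above the deck; axes as the instrument's (the face looks along -y). The bar is 110 mm long (instrument x), 22 mm deep (y), its top 15 mm above the deck.
- bar_tab (a point): Centre of the top of the bar's upright push tab (blue with a white band): 40 mm wide (x), 10 mm thick (y), rising from the bar's top to 45 mm above the deck, its back level with the bar's back (the tab's centre is 17 mm behind the face). Behind it the deck is free.
- jar: Bystander: amber glass jar with black cap, 68 mm diameter, 90 mm tall. Origin: centre of its underside.
- magnifier: Bystander: ring magnifier on a stand, 165 mm tall, round foot of 100 mm diameter, grey lens ring of 110 mm diameter reaching out 133 mm from the post along its x. Origin: centre of the foot's underside.
- lock_ring: Bystander: flat steel ring lying on the bench, 90 mm outside diameter, 16 mm high. Origin: centre of its underside.
- screwdriver: Bystander: screwdriver with a red handle lying on the bench along its x, 180 mm long. Origin near its middle.
Mind the look-alikes: they are no part of the job. What is meant by the disc is not orange, purple or yellow, and is the larger of those in its own colour.

How it is judged (in metres and radians):
At the end, for the whole second after the job is handed in: The disc lies seated and at rest in its socket (within 4 mm of its height, level within 3 degrees), its flat is parallel to the bar within about 3 degrees and the bar's face is within 2.5 mm of the flat (angle between the y axis of disc and the y axis of bar_face, either way round below 0.05 rad and y of disc_flat in the frame of bar_face between -0.0025 and 0.0025 m and z of disc in the frame of instrument below 0.064 m and angle between disc's own z axis and vertical below 0.05 rad and linear speed of disc below 0.01 m/s and angular speed of disc below 0.05 rad/s); the robot touches nothing.
It fails at once if a bystander (jar, magnifier, lock ring or screwdriver) is moved by more than 30 mm (distance of any of jar, magnifier, lock_ring, screwdriver from where it was at the start of the episode above 0.03 m).
It also fails if it takes over 45 s, if anything falls off the work surface, if the arm or the gripper's body presses on something with over 40 N, if the wrist force passes 120 N, or if a joint passes its speed limit or range.

## Working session

There is one attempt and no reset: what is moved stays moved. The work goes in short steps, Python scripts to look and compute and a tool call to move; the robot and the scene stay as the last step left them, time stands still between calls to the robot, and variables do not carry over. Pictures are saved under pics/ and viewed, at most 10 in all, crops included, and the job is handed in when it is done.

Besides the shell and the picture viewer there is one more tool, called after "Call:" as name(argument=value, ...) on one line, values as JSON. send_rows: Moves the arm, as the interface text tells. Its arguments: {"type":"object","properties":{"moves":{"type":"array"},"squeeze":{"type":"number"}},"required":["moves"]}

```bash
mkdir -p pics
cat > h.py <<'E'
from workcell import bot
import cv2, numpy as np
def ray(c,px):
    u=cv2.undistortPoints(np.array([[px]],float),c["camera_matrix"],c["D"])[0,0]
    d=c["R"].T@np.array([u[0],u[1],1]); o=-c["R"].T@c["t"]; return o,d/np.linalg.norm(d)
def atz(c,px,z):
    o,d=ray(c,px); return o+d*(z-o[2])/d[2]
def tri(rs):
    A=np.zeros((3,3));b=np.zeros(3)
    for o,d in rs:
        P=np.eye(3)-np.outer(d,d);A+=P;b+=P@o
    X=np.linalg.solve(A,b); return X,[np.linalg.norm((np.eye(3)-np.outer(d,d))@(X-o)) for o,d in rs]
def proj(c,X):
    return cv2.projectPoints(np.array([X],float),cv2.Rodrigues(c["R"])[0],c["t"],c["camera_matrix"],c["D"])[0][0,0]
def save(c,n,crop=None,s=1):
    im=c["color"][:,:,::-1]
    if crop: im=im[crop[1]:crop[3],crop[0]:crop[2]]
    cv2.imwrite(n,cv2.resize(im,None,fx=s,fy=s))
E
python3 - <<'E'
from h import *
np.set_printoptions(precision=3,suppress=True)
C={n:bot.camera(n) for n in("scene","top")}
for n in C: save(C[n],f"pics/{n}0.png")
for q in["disc_stud","disc_flat","disc","bar_tab","bar_face","instrument","jar","magnifier","lock_ring","screwdriver"]:
    for n in C:
        print(q,n,[(np.round(r["pixel"]),round(r["p"],2),atz(C[n],r["pixel"],{"disc_stud":.1,"disc_flat":.068,"disc":.06,"bar_tab":.105,"bar_face":.068}.get(q,0))[:2]) for r in bot.landmark_of(n,q)[:4]])
print(bot.get_obs()["ee_pos"],bot.get_obs()["tcp_rot"],bot.get_obs()["time"])
E
```

```text
disc_stud scene [(array([361., 244.]), 0.97, array([ 0.762, -0.083])), (array([322., 199.]), 0.84, array([0.586, 0.013])), (array([279., 253.]), 0.8, array([ 0.584, -0.216])), (array([278., 176.]), 0.78, array([0.414, 0.031]))]
disc_stud top [(array([384., 205.]), 0.93, array([ 0.531, -0.164])), (array([291., 278.]), 0.82, array([0.359, 0.066])), (array([339., 122.]), 0.7, array([ 0.748, -0.06 ])), (array([380., 298.]), 0.67, array([ 0.308, -0.145]))]
disc_flat scene [(array([238., 237.]), 0.94, array([ 0.434, -0.21 ])), (array([265., 193.]), 0.83, array([ 0.399, -0.027])), (array([292., 195.]), 0.64, array([0.478, 0.009])), (array([292., 271.]), 0.64, array([ 0.633, -0.231]))]
disc_flat top [(array([317., 279.]), 0.97, array([0.353, 0.002])), (array([313., 226.]), 0.81, array([0.486, 0.011])), (array([324.,  97.]), 0.65, array([ 0.831, -0.022])), (array([392., 256.]), 0.64, array([ 0.407, -0.184]))]
disc scene [(array([271., 185.]), 0.82, array([0.389, 0.017])), (array([227., 226.]), 0.75, array([ 0.375, -0.187])), (array([283., 261.]), 0.7, array([ 0.592, -0.212])), (array([374., 2
[... 716 characters left out ...]
p [(array([297., 206.]), 0.87, array([0.547, 0.055]))]
jar scene [(array([322., 142.]), 0.88, array([0.382, 0.366]))]
jar top [(array([176., 264.]), 0.75, array([0.392, 0.387]))]
magnifier scene [(array([365., 145.]), 0.92, array([0.534, 0.429]))]
magnifier top [(array([167., 208.]), 0.91, array([0.547, 0.419]))]
lock_ring scene [(array([194., 296.]), 0.81, array([ 0.416, -0.398]))]
lock_ring top [(array([465., 251.]), 0.59, array([ 0.416, -0.397])), (array([316., 223.]), 0.54, array([0.5  , 0.005]))]
screwdriver scene [(array([256., 348.]), 0.77, array([ 0.651, -0.432]))]
screwdriver top [(array([467., 167.]), 0.58, array([ 0.649, -0.42 ]))]
[0.243 0.494 0.231] [180.      0.001 153.827] 1.1
```

View pics/top0.png

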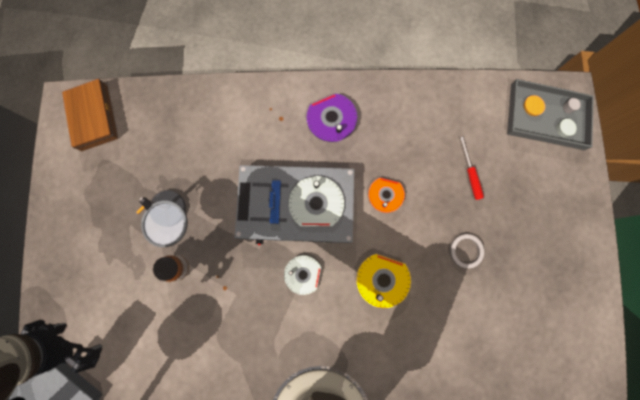

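View pics/scene0.png

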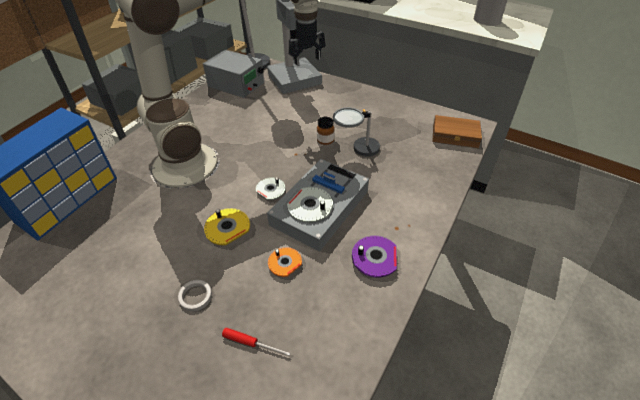

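The disc could be confused with five other discs in the top view: orange (386,195), purple (332,118), yellow (384,280), the small white one (303,275), and the large white one on the instrument (316,203). I choose the large white one. Its stud is at (319,182) and its flat at (315,225), facing the robot, while the blue bar is on its left at (275,200).

Run:
```python
from h import *
np.set_printoptions(precision=4,suppress=True)
C={n:bot.camera(n) for n in("scene","top")}
for q in["disc_stud","disc_flat","bar_tab","bar_face","disc","instrument"]:
    L={n:bot.landmark_of(n,q) for n in C}
    for a in L["scene"]:
        for b in L["top"]:
            X,e=tri([ray(C["scene"],a["pixel"]),ray(C["top"],b["pixel"])])
            if max(e)<.01 and .43<X[0]<.65 and -.1<X[1]<.2: print(q,a["pixel"],b["pixel"],X,np.array(e))
save(C["top"],"pics/c1.png",(225,150,370,255),5)
```

```text
disc_stud [322.2, 200.4] [315.6, 187.2] [0.5836 0.0064 0.0969] [0.0051 0.0051]
disc_flat [293.1, 195.2] [317.0, 225.8] [0.4861 0.0021 0.0757] [0.0011 0.0011]
bar_tab [329.9, 178.3] [274.9, 200.3] [0.5532 0.1086 0.0901] [0.0049 0.0049]
disc [312.2, 208.4] [316.3, 204.3] [0.5478 0.0055 0.0437] [0.0049 0.0049]
instrument [317.5, 208.5] [294.9, 207.6] [ 0.5416  0.0604 -0.0095] [0.0021 0.0021]
```

Call:
send_rows(moves=[0, 0, 1, 0, 0, 0, -1, 0, 0, 1, 0, 0, 0, -1, 0, -1, 0.8, 0, 0, 0, -1, 0.5, -1, 0, 0, 0, 0, -1, 0.5, -1, 0, 0, 0, 0, -1, 0.5, -1, 0, 0, 0, 0, -1, 0.5, -1, 0, 0, 0, 0, -1, 0.5, -1, 0, 0, 0, 0, -1])

```text
time: 2.8
ee_pos: [0.3054, 0.3428, 0.3014]
tcp_rot: [180.0, 0.0, 153.8]
wrist_force: [-0.0, -0.1, -1.5]
opening: 0.0852
grasp_force: 0.0
```

View pics/c1.png

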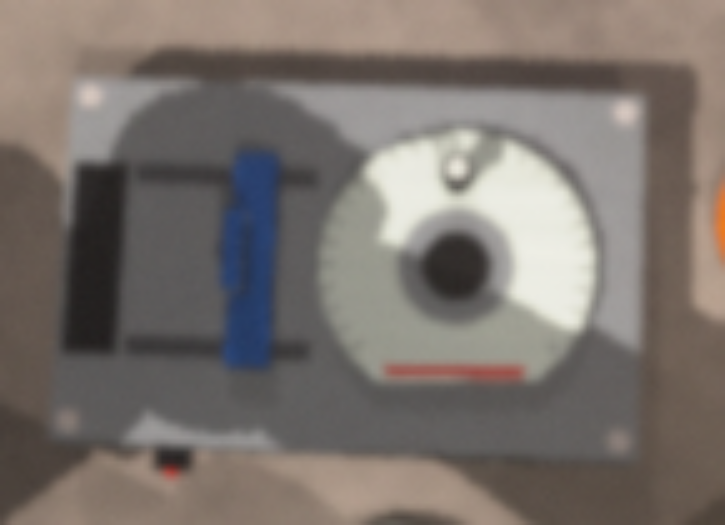

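Call:
send_rows(moves=[0.6, -1, 0, 0, 0, 0, -1, 0.6, -1, 0, 0, 0, 0, -1, 0.6, -1, 0, 0, 0, 0, -1, 0.6, -1, 0, 0, 0, 0, -1, 0.6, -1, 0, 0, 0, 0, -1, 0.6, -1, 0, 0, 0, 0, -1, 0.6, -1, 0, 0, 0, 0, -1, 0.6, -1, 0, 0, 0, 0, -1])

```text
time: 3.8
ee_pos: [0.4255, 0.1427, 0.3014]
tcp_rot: [180.0, 0.0, 153.8]
wrist_force: [-0.6, -0.1, 0.4]
opening: 0.0852
grasp_force: 0.0
```

Call:
send_rows(moves=[0.6, -1, 0, 0, 0, 0, -1, 0.6, -1, 0, 0, 0, 0, -1, 0.6, -1, 0, 0, 0, 0, -1, 0.6, -1, 0, 0, 0, 0, -1, 0.6, 0, 0, 0, 0, 0, -1, 0, 0, 0, 0, 0, 0, -1])

```text
time: 4.55
ee_pos: [0.5007, 0.0439, 0.3008]
tcp_rot: [-180.0, -0.0, 153.8]
wrist_force: [0.1, -0.6, -0.6]
opening: 0.0852
grasp_force: 0.0
```

```bash
cat > look.py <<'E'
import sys
from h import *
np.set_printoptions(precision=4,suppress=True)
print(bot.get_obs()["ee_pos"],bot.get_obs()["tcp_rot"],bot.get_obs()["time"])
C={n:bot.camera(n) for n in("wrist","scene","top")}
save(C["wrist"],sys.argv[1])
H={"disc_stud":.1,"disc_flat":.068,"disc":.06,"bar_tab":.105,"bar_face":.068,"instrument":0}
for q in H:
    W=bot.landmark_of("wrist",q)[:3]
    print(q,[(r["pixel"],round(r["p"],2),atz(C["wrist"],r["pixel"],H[q])[:2]) for r in W])
    if W:
      for n in("scene","top"):
        for b in bot.landmark_of(n,q):
            X,e=tri([ray(C["wrist"],W[0]["pixel"]),ray(C[n],b["pixel"])])
            if max(e)<.008 and .43<X[0]<.65 and -.1<X[1]<.2: print("  tri",n,b["pixel"],X,e[0])
E
python3 look.py pics/w1.png
```

```text
[0.5007 0.0439 0.3008] [-179.9852   -0.0471  153.8051] 4.55
disc_stud [([289.1, 26.3], 0.93, array([0.3783, 0.073 ])), ([175.6, 257.2], 0.88, array([ 0.5222, -0.1382])), ([323.5, 255.0], 0.76, array([0.5891, 0.0032]))]
disc_flat [([285.3, 164.0], 0.77, array([0.4894, 0.0069])), ([224.2, 52.7], 0.77, array([0.3665, 0.0055])), ([384.1, 380.1], 0.74, array([ 0.802 , -0.0123]))]
  tri scene [292.4, 195.1] [0.4859 0.006  0.0733] 0.0032582842430805663
disc [([96.7, 112.0], 0.92, array([ 0.3569, -0.1433])), ([305.4, 207.8], 0.9, array([0.5455, 0.002 ])), ([357.2, 353.9], 0.76, array([ 0.7554, -0.0289]))]
bar_tab [([403.4, 182.6], 0.94, array([0.5506, 0.1087]))]
  tri scene [328.4, 179.3] [0.5549 0.1088 0.0891] 0.0018084428607898233
bar_face [([386.7, 181.0], 0.82, array([0.5543, 0.0964]))]
  tri scene [325.5, 183.7] [0.5505 0.0956 0.0779] 0.0005954141639560504
instrument [([350.2, 174.7], 0.84, array([0.549 , 0.0613]))]
```

View pics/w1.png

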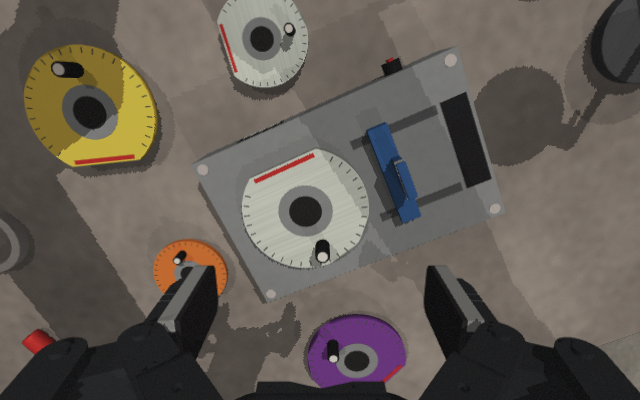

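The wrist view confirms the large white disc on the instrument, centred at (305,209), with its stud dot at (323,256) and its red flat at (285,168). The bar tab is at (403,182), and the deck's corner screws are at (203,170), (451,61), (495,209) and (270,294).

Run:
```python
from h import *
np.set_printoptions(precision=4,suppress=True)
c=bot.camera("wrist")
g=lambda p,z:atz(c,p,z)[:2]
P=[g(p,.06) for p in[(203,170),(451,61),(495,209),(270,294)]]
for p in P: print(p)
l=(P[1]-P[0]+P[2]-P[3]); ya=np.degrees(np.arctan2(-l[0],l[1])); ctr=sum(P)/4
print("yaw",ya,"ctr",ctr)
a=np.radians(ya); R=np.array([[np.cos(a),-np.sin(a)],[np.sin(a),np.cos(a)]])
dc=ctr+R@[0,-.055]; print("disc ctr",dc, "hub px",g((305.5,211),.072))
s=g((323,256),.1); print("stud",s,np.linalg.norm(s-dc),"angle",np.degrees(np.arctan2(*(s-dc)[::-1])))
f=[g(p,.072) for p in[(255,181),(314,155)]]; print("red",f,np.degrees(np.arctan2(*(f[1]-f[0])[::-1])))
print("stud target",dc+R@[0,-.045])
t=g((402,180),.105); print("tab in instr",R.T@(t-ctr))
```

```text
[ 0.4568 -0.0789]
[0.4708 0.2015]
[0.6409 0.1931]
[ 0.6266 -0.0885]
yaw -2.8854196073784766 ctr [0.5488 0.0568]
disc ctr [0.546  0.0019] hub px [0.545  0.0024]
stud [0.5898 0.0017] 0.04382240411435541 angle -0.2110240383592953
red [array([ 0.4906, -0.0307]), array([0.4932, 0.0386])] 87.87962046924048
stud target [ 0.5437 -0.0431]
tab in instr [-0.004   0.0512]
```

Call:
send_rows(moves=[0.9, -0.42, 0, 0, 0, 0, -1, 0.9, -0.42, -0.5, 0, 0, 0, 0, 0.9, -0.42, -1, 0, 0, 0, 0, 0.87, -0.44, -1, 0, 0, 0, 0, 0, 0, -1, 0, 0, 0, 0, 0, 0, -1, 0, 0, 0, 0, 0, 0, -1, 0, 0, 0, 0, 0, 0, -1, 0, 0, 0, 0])

```text
time: 6.65
ee_pos: [0.5893, 0.0011, 0.1379]
tcp_rot: [-180.0, -0.0, 153.8]
wrist_force: [0.6, -0.0, -0.9]
opening: 0.0426
grasp_force: 0.0
```

Call:
send_rows(moves=[0, 0, 0, 0, 0, 0, 0, 0, 0, 0, 0, 0, 0, 0])

```text
time: 6.9
ee_pos: [0.5897, 0.0011, 0.1399]
tcp_rot: [180.0, 0.1, 153.8]
wrist_force: [0.8, -0.3, 1.0]
opening: 0.0427
grasp_force: 0.0
```

```bash
python3 look.py pics/w2.png
```

```text
[0.5897 0.0011 0.1399] [179.9747   0.0518 153.8266] 6.9
disc_stud [([74.8, 244.9], 0.96, array([ 0.5365, -0.1243])), ([321.8, 231.0], 0.81, array([0.5892, 0.0014]))]
disc_flat [([124.2, 307.5], 0.92, array([ 0.5931, -0.1523])), ([245.3, 52.0], 0.75, array([0.4871, 0.0047]))]
disc [([374.1, 394.0], 0.98, array([ 0.7483, -0.0305])), ([111.8, 266.1], 0.86, array([ 0.5648, -0.1473])), ([292.4, 144.1], 0.61, array([0.5445, 0.0032]))]
bar_tab [([501.6, 67.4], 0.95, array([0.5502, 0.1125]))]
  tri scene [328.6, 177.6] [0.5516 0.117  0.0893] 0.002544186997442286
  tri top [275.4, 199.3] [0.5445 0.099  0.1362] 0.00016810348457405077
bar_face [([439.4, 86.1], 0.81, array([0.5511, 0.0943]))]
  tri scene [323.6, 185.3] [0.5483 0.0905 0.0752] 0.0024016553246527456
  tri top [276.7, 200.4] [0.5604 0.1096 0.0121] 0.00043533320727161956
instrument [([501.7, 68.9], 0.37, array([0.5708, 0.1577]))]
```

View pics/w2.png

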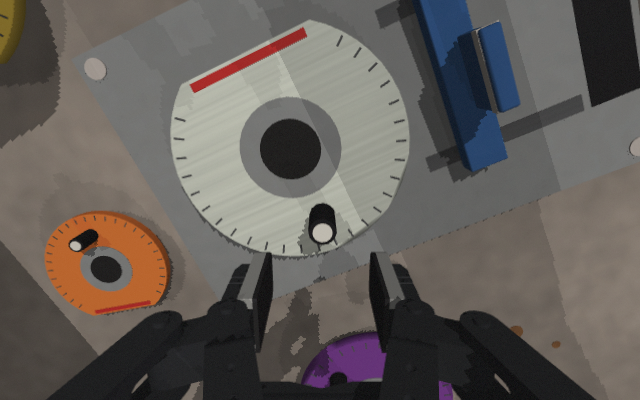

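The stud dot, at (322,232), is centred between the fingers. I'll go down and grip it.

Call:
send_rows(moves=[0, 0, -1, 0, 0, 0, 0, 0, 0, -1, 0, 0, 0, 0, 0, 0, -0.4, 0, 0, 0, 0.2, 0, 0, 0, 0, 0, 0, 1, 0, 0, 0, 0, 0, 0, 1, 0, 0, 0, 0, 0, 0, 1, 0, 0, 0, 0, 0, 0, 1], squeeze=30)

```text
time: 8.82
ee_pos: [0.5896, 0.0011, 0.0792]
tcp_rot: [180.0, 0.0, 153.8]
wrist_force: [0.5, 0.1, -3.0]
opening: 0.0146
grasp_force: 29.3
```

Run:
```python
import numpy as np
c=np.array([.5457,.002]);p=np.array([.5896,.0011]);
v=p-c;a0=np.arctan2(v[1],v[0]);r=np.linalg.norm(v);print(r,np.degrees(a0))
a=a0+np.radians(np.linspace(0,-91,12));P=c+r*np.c_[np.cos(a),np.sin(a)]
print(np.round(np.diff(P,axis=0)/.025,2).tolist(),P[-1],np.radians(91/11)/.15)
```

```text
0.04390922454336907 -1.1744642144639346
[[-0.02, -0.25], [-0.06, -0.25], [-0.09, -0.24], [-0.13, -0.22], [-0.16, -0.2], [-0.18, -0.17], [-0.21, -0.15], [-0.23, -0.11], [-0.24, -0.08], [-0.25, -0.05], [-0.25, -0.01]] [ 0.54403398 -0.04187761] 0.9625755268574787
```

Call:
send_rows(moves=[-0.02, -0.25, 0, 0, 0, -0.96, 1, -0.06, -0.25, 0, 0, 0, -0.96, 1, -0.09, -0.24, 0, 0, 0, -0.96, 1, -0.13, -0.22, 0, 0, 0, -0.96, 1])

```text
time: 9.32
ee_pos: [0.5819, -0.0229, 0.0789]
tcp_rot: [180.0, -0.0, 120.6]
wrist_force: [0.8, 1.9, -2.5]
opening: 0.0145
grasp_force: 29.3
```

Run:
```python
from h import *
o=bot.get_obs(); print(o["ee_pos"],o["tcp_rot"],o["wrist_force"],o["torque"],o["opening"],o["time"])
```

```text
[ 0.58187646 -0.02288257  0.07891733] [ 1.79976197e+02 -1.46072448e-02  1.20560175e+02] [ 0.77911748  1.93056549 -2.51025215] [ 0.45721056 -0.04263851 -0.02393595] 0.014529322564943043 9.325
```

Forces are low, so I'll continue.

Call:
send_rows(moves=[-0.16, -0.2, 0, 0, 0, -0.96, 1, -0.18, -0.17, 0, 0, 0, -0.96, 1, -0.21, -0.15, 0, 0, 0, -0.96, 1, -0.23, -0.11, 0, 0, 0, -0.96, 1, -0.24, -0.08, 0, 0, 0, -0.96, 1, -0.25, -0.05, 0, 0, 0, -0.96, 1, -0.25, -0.01, 0, 0, 0, -0.96, 1, 0, 0, 0, 0, 0, 0, 1])

```text
time: 10.32
ee_pos: [0.5435, -0.0419, 0.0789]
tcp_rot: [-180.0, -0.0, 63.1]
wrist_force: [-1.1, 1.8, -3.4]
opening: 0.0146
grasp_force: 29.4
```

Call:
send_rows(moves=[0, 0, 0, 0, 0, 0, 0, 0, 0, 0, 0, 0, 0, 0, 0, 0, 0, 0, 0, 0, 0, 0, 0, 0.6, 0, 0, 0, 0, 0, 0, 1, 0, 0, 0, 0, 0, 0, 1, 0, 0, 0, 0, 0, 0, 0.6, 0, 0, 0, 0, 0, 0, 0, 0, 0, 0, 0])

```text
time: 11.32
ee_pos: [0.5445, -0.0422, 0.1602]
tcp_rot: [179.9, -0.0, 63.1]
wrist_force: [-0.0, 0.6, -1.2]
opening: 0.0427
grasp_force: 0.0
```

```bash
python3 look.py pics/w3.png
```

```text
[ 0.5445 -0.0422  0.1602] [179.8802  -0.047   63.0811] 11.325
disc_stud [([620.5, 79.1], 0.96, array([ 0.7213, -0.044 ])), ([40.3, 158.9], 0.93, array([0.4201, 0.0611])), ([316.1, 220.1], 0.72, array([ 0.5417, -0.0426]))]
disc_flat [([253.6, 57.1], 0.98, array([0.5503, 0.0578])), ([460.7, 293.6], 0.98, array([ 0.6052, -0.1556]))]
  tri scene [319.7, 192.8] [0.5505 0.0576 0.0697] 2.4524030212828808e-05
  tri top [294.2, 202.6] [0.5482 0.0597 0.0522] 6.521775402334715e-05
  tri top [323.0, 96.8] [ 0.6132 -0.0072  0.5628] 0.003991673125749508
disc [([290.2, 142.2], 0.83, array([0.5443, 0.0015])), ([415.5, 300.7], 0.73, array([ 0.5724, -0.1521])), ([205.1, 378.7], 0.7, array([ 0.3854, -0.142 ]))]
  tri scene [310.7, 207.2] [0.5465 0.0022 0.0542] 0.0033342445908452665
  tri top [318.3, 204.6] [ 0.5425 -0.0015  0.0448] 0.0013927184691671995
bar_tab []
bar_face []
instrument [([266.4, 61.7], 0.82, array([0.5488, 0.0588]))]
  tri scene [323.0, 207.6] [0.5536 0.0612 0.0001] 0.005337837154357872
  tri top [296.3, 206.2] [ 0.5475  0.0589 -0.0112] 0.0009902662711608252
```

View pics/w3.png

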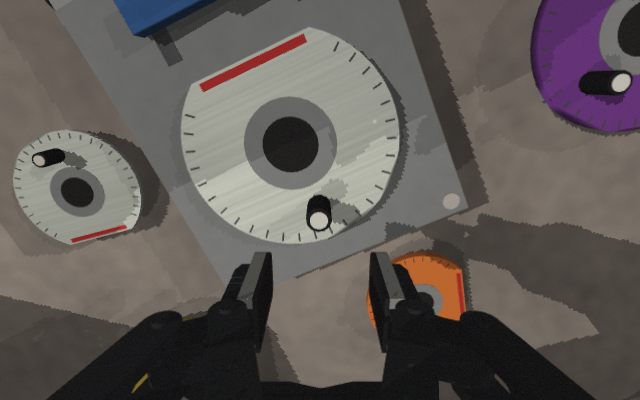

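Call:
send_rows(moves=[0.05, 1, 0, 0, 0, 0.35, 1, 0.05, 1, 0, 0, 0, 0.35, 1, 0.05, 1, 0, 0, 0, 0.35, 1, 0.05, 1, 0, 0, 0, 0.35, 1, 0.05, 1, 0, 0, 0, 0.35, 1, 0.05, 1, 0, 0, 0, 0.35, 1, 0.05, 1, 0, 0, 0, 0.35, 1, 0.05, 1, 0, 0, 0, 0.35, 1])

```text
time: 13.18
ee_pos: [0.5539, 0.1587, 0.1588]
tcp_rot: [180.0, -0.0, 87.2]
wrist_force: [1.1, 0.0, 0.2]
opening: -0.0002
grasp_force: 0.0
```

Call:
send_rows(moves=[0, 0, 0, 0, 0, 0, 1, 0, 0, 0, 0, 0, 0, 1])

```text
time: 13.42
ee_pos: [0.5538, 0.1575, 0.1587]
tcp_rot: [-180.0, 0.0, 87.1]
wrist_force: [-0.4, -0.3, -0.1]
opening: 0.0001
grasp_force: 0.0
```

```bash
python3 look.py pics/w4.png
```

```text
[0.5538 0.1575 0.1587] [-179.991     0.0165   87.0984] 13.425
disc_stud [([105.5, 298.0], 0.69, array([0.4133, 0.1098]))]
disc_flat [([120.2, 351.6], 0.57, array([0.3905, 0.0407]))]
disc [([125.1, 310.0], 0.85, array([0.397 , 0.0728])), ([319.5, 375.3], 0.78, array([0.545 , 0.0007])), ([578.8, 369.4], 0.6, array([ 0.7582, -0.0019]))]
bar_tab []
bar_face []
instrument []
```

View pics/w4.png

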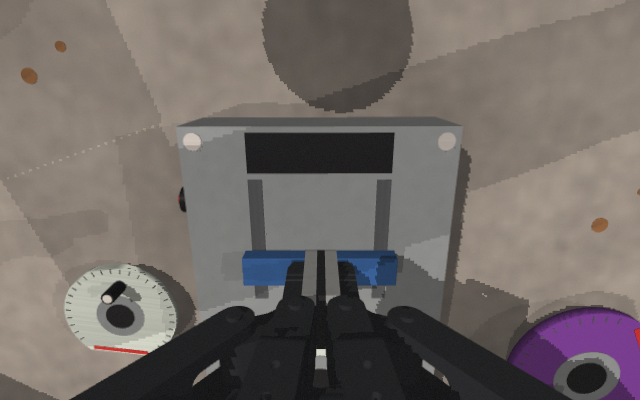

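The bar's back edge is at row 251, with the shut fingers in front of it in the view. The black plate at rows 133-173 is farther back.

Run:
```python
from h import *
np.set_printoptions(precision=4,suppress=True)
c=bot.camera("wrist")
for p,z in [((260,251),.075),((380,251),.075),((320,172),.06),((192,141),.06),((447,141),.06)]: print(p,atz(c,p,z))
print(proj(c,[.5538,.1575,.1587]),proj(c,[.5538,.1575,.085]))
s=bot.camera("scene")
X=[.5535,.116,.105]; print(proj(s,X),[ (r["pixel"],r["p"]) for r in bot.landmark_of("scene","bar_tab")])
```

```text
(260, 251) [0.5101 0.1257 0.075 ]
(380, 251) [0.5934 0.1216 0.075 ]
(320, 172) [0.5544 0.1763 0.06  ]
(192, 141) [0.47   0.2018 0.06  ]
(447, 141) [0.6402 0.1934 0.06  ]
[320.5436 267.9968] [320.5493 210.2561]
[329.6601 173.8773] [([331.5, 178.1], 0.56)]
```

Call:
send_rows(moves=[0, 0, -1, 0, 0, 0, 1, 0, 0, -1, 0, 0, 0, 1, 0, 0, -1, 0, 0, 0, 1, 0, 0, 0, 0, 0, 0, 1, 0, -0.3, 0, 0, 0, 0, 1, -0.02, -0.3, 0, 0, 0, 0, 1, -0.02, -0.3, 0, 0, 0, 0, 1, -0.02, -0.3, 0, 0, 0, 0, 1])

```text
time: 15.32
ee_pos: [0.5525, 0.1274, 0.0843]
tcp_rot: [180.0, -0.0, 87.1]
wrist_force: [0.7, 4.1, 1.8]
opening: 0.0002
grasp_force: 1.7
```

Call:
send_rows(moves=[-0.02, -0.3, 0, 0, 0, 0, 1, -0.02, -0.3, 0, 0, 0, 0, 1, -0.02, -0.3, 0, 0, 0, 0, 1])

```text
time: 15.7
ee_pos: [0.5511, 0.105, 0.0841]
tcp_rot: [180.0, -0.0, 87.1]
wrist_force: [1.8, 2.3, 1.5]
opening: -0.0004
grasp_force: 1.7
```

Run:
```python
from h import *
np.set_printoptions(precision=4,suppress=True)
c=bot.camera("top"); save(c,"pics/t5.png",(225,150,370,255),5)
o=bot.get_obs(); print(o["ee_pos"],o["wrist_force"])
```

```text
[0.5509 0.1043 0.0839] [1.6024 0.443  1.6797]
```

Call:
send_rows(moves=[0, -0.15, 0, 0, 0, 0, 1, -0.01, -0.12, 0, 0, 0, 0, 1, 0, 0, 0, 0, 0, 0, 1])

```text
time: 16.12
ee_pos: [0.5504, 0.0982, 0.0835]
tcp_rot: [-180.0, 0.0, 87.1]
wrist_force: [0.4, -0.3, 0.2]
opening: 0.0003
grasp_force: 0.2
```

Call:
send_rows(moves=[0, -0.08, 0, 0, 0, 0, 1, 0, 0, 0, 0, 0, 0, 1])

```text
time: 16.38
ee_pos: [0.5503, 0.0965, 0.0835]
tcp_rot: [-180.0, 0.0, 87.1]
wrist_force: [-1.3, 1.3, 1.0]
opening: 0.0002
grasp_force: 0.9
```

Call:
send_rows(moves=[0, -0.08, 0, 0, 0, 0, 1, 0, 0, 0, 0, 0, 0, 1])

```text
time: 16.62
ee_pos: [0.5503, 0.0945, 0.0835]
tcp_rot: [-180.0, 0.0, 87.1]
wrist_force: [-1.3, 2.5, -0.7]
opening: 0.0
grasp_force: 1.1
```

Call:
send_rows(moves=[0, -0.08, 0, 0, 0, 0, 1, 0, 0, 0, 0, 0, 0, 1])

```text
time: 16.88
ee_pos: [0.5503, 0.0931, 0.0836]
tcp_rot: [-180.0, -0.1, 87.2]
wrist_force: [-2.5, 6.5, -0.1]
opening: 0.0002
grasp_force: 3.0
```

Call:
send_rows(moves=[0, -0.08, 0, 0, 0, 0, 1, 0, 0, 0, 0, 0, 0, 1])

```text
time: 17.12
ee_pos: [0.5503, 0.0929, 0.0836]
tcp_rot: [-179.9, -0.3, 87.2]
wrist_force: [-2.1, 16.1, -0.2]
opening: 0.0002
grasp_force: 8.1
```

Call:
send_rows(moves=[0, -0.08, 0, 0, 0, 0, 1, 0, 0, 0, 0, 0, 0, 1])

```text
time: 17.38
ee_pos: [0.5503, 0.0928, 0.0837]
tcp_rot: [-179.9, -0.5, 87.3]
wrist_force: [-2.4, 26.1, -1.2]
opening: -0.0001
grasp_force: 13.2
```

Firm contact came at the expected flush position (TCP y about 0.093). I'll back off, rise clear and check.

Call:
send_rows(moves=[0, 0.4, 0, 0, 0, 0, 1, 0, 0.6, 0, 0, 0, 0, 1, 0, 0, 1, 0, 0, 0, 1, 0, 0, 1, 0, 0, 0, 1, 0, -1, 1, 0, 0, 0, 1, 0, -1, 1, 0, 0, 0, 1, -0.5, -1, 1, 0, 0, 0, 1, -0.5, -1, 1, 0, 0, 0, 1])

```text
time: 18.38
ee_pos: [0.5254, 0.0129, 0.2346]
tcp_rot: [180.0, 0.0, 87.1]
wrist_force: [0.5, 0.4, 0.3]
opening: 0.0
grasp_force: 0.0
```

Call:
send_rows(moves=[0, -1, 0.5, 0, 0, 0, 1, 0, -1, 0, 0, 0, 0, 1, 0, 0, 0, 0, 0, 0, 1])

```text
time: 18.75
ee_pos: [0.5258, -0.0375, 0.2465]
tcp_rot: [180.0, 0.0, 87.0]
wrist_force: [-0.2, 0.4, 0.2]
opening: 0.0004
grasp_force: 0.0
```

Run:
```python
from h import *
o=bot.get_obs(); print(o["ee_pos"],o["wrist_force"],o["time"])
save(bot.camera("wrist"),"pics/w6.png",None,1.25)
```

```text
[ 0.52576824 -0.03751896  0.24645431] [-0.23758723  0.37776817  0.20553593] 18.75
```

View pics/w6.png

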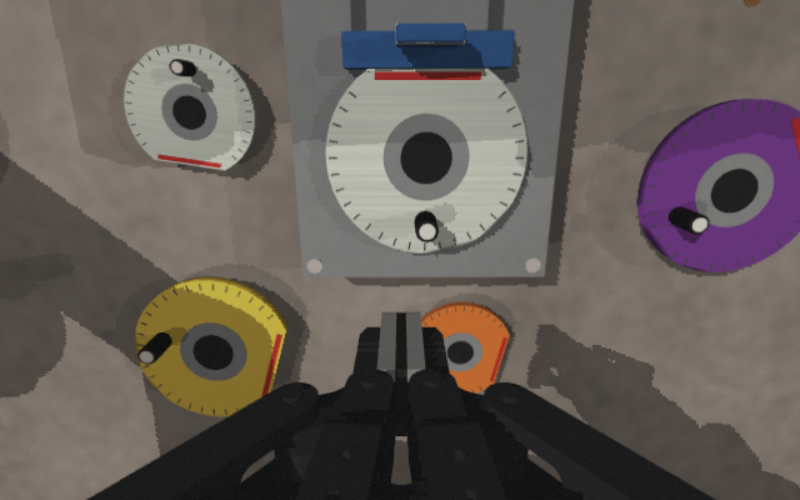

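The bar's front edge runs from (343,67) to (513,68) and lies parallel against the red flat, which runs from (375,76) to (481,76). The disc is seated and the gripper is clear.

```bash
python3 -c "
from workcell import bot
print(bot.job_done())"
```

```text
the job is handed in; nothing more can be done
None
```

I turned the disc so its red flat faces the blue bar and pushed the bar flush against it. I then backed the gripper clear and handed the job in at about 19 s of the 45 s allowed; the hand-in returned no verdict, so the result rests on my last picture.

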